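# Step a cell-test dial back one station past its ratchet pawl

## Robot

A 6-joint arm with a two-finger parallel gripper is mounted at the origin on a cart in front of the work surface, level with it; the furniture and walls round the work are solid. World frame = base frame: x ahead of the robot, y to its left, z up, the work surface at z = 0. Lengths are in m, angles in degrees, forces in N, time in s.
With the tool pointing down it reaches from about 0.4 to 0.925 m from the base axis. Payload 3.4 kg.
Tool frame: the origin (TCP) lies on the mounting face of the last link; the fingertips stand 173 mm ahead of it and the grasp point (between the pads) lies 155 mm ahead of it; y points along the fingers, x is the direction in which the jaws open and shut, and the axes are right-handed (so a half turn about y gives the same grasp; the last joint's range is limited). The gripper opens to 85 mm and grips with 20 to 120 N. Pads are 22 mm wide; open, the fingers measure 114 mm over their backs; the gripper's body (76 mm by 85 mm) begins 54 mm behind the grasp point. The pads swing forward as they close: fully open they stand 13 mm farther back than shut.
Start: joints at [-77.034, 17.578, 86.31, -0, 76.112, -4.211], TCP at [0.17, -0.549, 0.405] pointing down, gripper open.
Joint ranges: [-179.03, 179.03], [-60, 130.46], [8.19, 133.38], [-81.62, 261.62], [5.75, 156.47], [-153.77, 153.77]. Speed limits (degrees/s): [147.25, 147.25, 180, 180, 180, 180].

## Interface

Orientations are given as [roll, pitch, yaw] about the fixed x, y, z axes, in that order (R = Rz(yaw) Ry(pitch) Rx(roll)).
In Python, from bench import bot gives the robot as it stands. The module is installed in compiled form; this text tells all that it offers.
- The arm moves only by the tool drive_tool, never from a script. Its argument "rows" is a list of rows, each an object of numbers: "x", "y", "z": the shift along the tool's x, y, z in cm; "rx", "ry", "rz": the turn, a rotation vector about the tool's x, y, z in rad; "claw": the closure, from -1 (fully open) to 1 (shut). A call has 1 to 20 rows; each row is the pose to reach, as a shift and turn from the pose measured when the call began, along the tool's axes at that moment; what a row does not reach only later rows make up. A row lasts 1/12 s, in which the tool goes at most 41.7 mm and 7.16 degrees, less where a joint would pass 70% of its speed; a pose out of reach is approached as far as the arm can. A call with a gripper value outside its range is refused whole. The fingers move at their own pace and stop on an object; the grip force is fixed at half the most. Time passes only in rows, so rows that repeat a pose let the fingers close. It gives the time, the measured TCP pose, the force and the opening at its end, in the units of the state.
- bot.read_state(): the state, without advancing time (a new reading comes with each control period).
- bot.camera(name): name is "scene" or "top" or "wrist"; returns a dict with "color" (420x560x3 uint8, red, green, blue), "intrinsics" (3x3 intrinsics, pixels), "camera_from_world" (4x4, takes a point from world to camera coordinates); the wrist camera has in their place "hand_eye" (4x4, takes a point from camera to tool coordinates, whose origin is the TCP and whose axes are the tool frame's). Camera axes: x right, y up, looking along -z (the intrinsics and any distortion apply to the point x, -y, -z); pixel columns grow to the right and rows downward; lengths in m; the calibration is good to about 2 mm. A picture is of the moment at which its call begins: read the wrist's pose just before it. There is no depth.
- bot.finish_job(): hands the job in, once; it reports no verdict.
The state is a dict: "clock": time; "joint_positions": joint angles; "joint_vel": joint speeds; "joint_torque": joint torques, N m; "tcp_pos": TCP position; "eef_rot": TCP orientation; "wrist_force": force on the tool from outside, world axes, zero at the start; "ft_torque": the same for the moment, N m; "finger_gap": opening from 0.0 (shut) to 1.0 (fully open).
Only numpy, scipy, OpenCV 4.12 (cv2) and the standard library are available. Lean on these libraries where they do the work, as an engineer would, in place of code of your own. Each camera call takes 0.05 s, during which the arm holds its last target.

## Task

The ratchet dial of the cell-test fixture was clicked forward one station too far, so the coin cell just past the probe was never read. With the fingertips, without gripping or forcing anything, tip the pawl up out of its notch by its ball lever, push the dial backward (counter-clockwise seen from above) by one station so that this cell stands under the probe again, and tip the pawl back in until its nose is fully down in the notch. Every cell stays lying in its nest, and the things standing round the fixture are left where they are.

Things in the scene. Friction and masses are not known exactly. Their poses are not given: they have to be found in the camera images.
- fixture: cell-test fixture, fixed: grey base plate 224 (x) by 260 (y), top 18 high. Origin on the dial's upright axis at bench level; z up. Square to the robot, +x points away from it, +y left. The pawl stands at the far left (+x +y) corner; the probe's column (with studs 96 high) in the middle of the right (-y) edge, its arm reaching over the dial, underside 70 high.
- dial (a joint): turn of the dial about its upright axis, rad, near 0 at the start; grows counter-clockwise seen from above, which is BACKWARD. 8 stations, one every 0.785 (45 degrees). The seated pawl stops it backward, lets it click forward, and leaves it 0.045 of play either side of a multiple of 0.785. With the pawl up it turns freely (friction about 0.06 N m) and stays where it is left.
- pawl (a joint): angle of the pawl about its level pivot, rad: 0 = nose fully down in a notch, about 0.1 = nose on top of a tooth, 0.75 = tipped back on its rest. Below about 0.45 the ball's weight makes it fall in by itself; above that it falls back onto its rest and stays there. Under 1 N at the ball tips it.
- pawl_nose (a point): lower end of the pawl's nose, 10 wide, which drops into the notches (7 deep, an upright face on one side, a ramp on the other) in the rim of the dial; the dial is a disc 190 across, its top face 35 high. Pawl down: 28 high, 88 from the dial's axis toward the fixture's +x, 72 to the -y side of the pivot
- pawl_ball (a point): centre of the steel ball, 22 across, on the pawl's lever, 42 from the pivot (pivot at x 88, y 72 in the fixture frame, 46 high, along x). Pawl down: 87 high, 9 to the -y side of the pivot; on its rest: 82 high, 22 to the +y side. Push it toward the fixture's +y to lift the nose, toward -y to drop it. The bracket's cheeks are 64 high.
- post_1 (a point): finger post 1 of 4 on the dial (near left of the dial at the start): upright steel pin 11 across, 66 from the dial's axis, from the dial's face (35 high) up to 63; this point is on its axis, 55 high. Push it sideways to turn the dial.
- post_2 (a point): finger post 2 of 4 on the dial (near right of the dial at the start): upright steel pin 11 across, 66 from the dial's axis, from the dial's face (35 high) up to 63; this point is on its axis, 55 high. Push it sideways to turn the dial.
- post_3 (a point): finger post 3 of 4 on the dial (far right of the dial at the start): upright steel pin 11 across, 66 from the dial's axis, from the dial's face (35 high) up to 63; this point is on its axis, 55 high. Push it sideways to turn the dial.
- post_4 (a point): finger post 4 of 4 on the dial (far left of the dial at the start): upright steel pin 11 across, 66 from the dial's axis, from the dial's face (35 high) up to 63; this point is on its axis, 55 high. Push it sideways to turn the dial.
- probe_tip (a point): tip of the test probe, a fixed vertical brass pin over the right side of the dial, 48 from the axis, 43.5 high (3.5 above a cell); its barrel is 7 across and hangs under the arm
- cell_1_mid (a point): centre of a loose steel coin cell, 24.4 across, 5 thick, lying on the dial's face between three low pins (3.5 high, about 1.7 clearance), 48 from the dial's axis: the one just past the probe at the start (nearer the robot), which must come back under it
- cell_2_mid (a point): centre of a loose steel coin cell, 24.4 across, 5 thick, lying on the dial's face between three low pins (3.5 high, about 1.7 clearance), 48 from the dial's axis: under the probe at the start
- cell_3_mid (a point): centre of a loose steel coin cell, 24.4 across, 5 thick, lying on the dial's face between three low pins (3.5 high, about 1.7 clearance), 48 from the dial's axis: the next one, far right
- cell_4_mid (a point): centre of a loose steel coin cell, 24.4 across, 5 thick, lying on the dial's face between three low pins (3.5 high, about 1.7 clearance), 48 from the dial's axis: at the far side
- cell_5_mid (a point): centre of a loose steel coin cell, 24.4 across, 5 thick, lying on the dial's face between three low pins (3.5 high, about 1.7 clearance), 48 from the dial's axis: at the far left
- tester_mid (a point): small blue cell tester, 40x60x30, right of the fixture (its centre); loose, to be left alone
- tin_mid (a point): round flux tin, 44 across, 22 high, left of the fixture (its centre); loose, to be left alone
- capsule_a_mid (a point): upright bit capsule with black sleeve, 16x16x53, in front of the fixture on the right (its centre); loose, to be left alone
- capsule_b_mid (a point): upright bit capsule with black sleeve, 16x16x53, in front of the fixture on the left (its centre); loose, to be left alone
- sucker_mid (a point): red suction cup with a ring, 53 across, 46 high, at the left (its centre); loose, to be left alone
- tape_ring_mid (a point): roll of masking tape lying flat, 96 across, 25 high, at the far left (its centre); loose, to be left alone

How it is judged (in metres and radians):
On the way, in this order (a step that is already met when the one before it is completed fails the run):
1. the pawl's nose is lifted clear of the teeth, the dial not yet stepped back (value of joint pawl above 0.13 rad and value of joint dial below 0.3 rad), for 0.1 s.
2. with the pawl up, the dial has been pushed back about one station (value of joint pawl above 0.13 rad and value of joint dial between 0.665398 and 0.905398 rad), for 0.2 s.
At the end, for the whole second after the job is handed in: the pawl is fully down in its notch (within 0.035 rad) and the dial stands still one station (0.785 rad, within 0.06) back from its start notch; the cell that had gone past lies within 8 mm of the probe's axis; all five cells lie flat in their nests (value of joint pawl below 0.035 rad and value of joint dial between 0.725398 and 0.845398 rad and velocity of joint dial between -0.05 and 0.05 rad/s and horizontal distance between cell_1_mid and probe_tip below 0.008 m and height (world z) of cell_1_mid between 0.034 and 0.0405 m and horizontal distance between cell_1_mid and fixture between 0.042 and 0.054 m and height (world z) of cell_2_mid between 0.034 and 0.0405 m and horizontal distance between cell_2_mid and fixture between 0.042 and 0.054 m and height (world z) of cell_3_mid between 0.034 and 0.0405 m and horizontal distance between cell_3_mid and fixture between 0.042 and 0.054 m and height (world z) of cell_4_mid between 0.034 and 0.0405 m and horizontal distance between cell_4_mid and fixture between 0.042 and 0.054 m and height (world z) of cell_5_mid between 0.034 and 0.0405 m and horizontal distance between cell_5_mid and fixture between 0.042 and 0.054 m); the robot touches nothing.
It fails at once if the pawl or the dial is gripped or forced with over 30 N (contact force between the fingers and pawl above 30 N or contact force between the fingers and dial above 30 N).
It fails at once if a cell is lifted out of its nest (height (world z) of any of cell_1_mid, cell_2_mid, cell_3_mid, cell_4_mid, cell_5_mid above 0.046 m).
It fails at once if a thing standing round the fixture is moved by more than 15 mm or lifted (distance of any of tester_mid, tin_mid, capsule_a_mid, capsule_b_mid, sucker_mid, tape_ring_mid from where it was at the start of the episode above 0.015 m).
It also fails if it takes over 51 s, if anything falls off the work surface, if the arm or the gripper's body presses on something with over 40 N, if the wrist force passes 120 N, or if a joint passes its speed limit or range.

## Working session

There is one attempt and no reset: what is moved stays moved. The work goes in short steps, Python scripts to look and compute and a tool call to move; the robot and the scene stay as the last step left them, time stands still between calls to the robot, and variables do not carry over. Pictures are saved under pics/ and viewed, and the job is handed in when it is done.

Besides the shell and the picture viewer there is one more tool, called by a JSON object that holds its "api" and its "payload". drive_tool: Moves the arm, as the interface text tells. Its arguments: {"type":"object","properties":{"rows":{"type":"array","items":{"type":"object","properties":{"x":{"type":"number"},"y":{"type":"number"},"z":{"type":"number"},"rx":{"type":"number"},"ry":{"type":"number"},"rz":{"type":"number"},"claw":{"type":"number"}}}}},"required":["rows"]}

```bash
mkdir -p pics
python3 - <<'E'
from bench import bot
import cv2
s=bot.read_state(); print(s)
for n in ["scene","top"]:
    c=bot.camera(n); cv2.imwrite(f"pics/{n}0.png",c["color"][:,:,::-1]); print(n,c["intrinsics"],c["camera_from_world"])
E
```

```text
{'clock': 0.0, 'joint_positions': array([-7.70326032e+01,  1.76228134e+01,  8.63822207e+01,  1.51095833e-04,
        7.61119301e+01, -4.21156363e+00]), 'joint_vel': array([-0.01102133,  0.00744428, -0.02748333, -0.02045854,  0.03594724,
        0.0136293 ]), 'joint_torque': array([-1.91896186e-03, -4.57561648e+01, -2.51915574e+01, -4.00667011e-05,
        1.34626523e-02,  2.96236337e-06]), 'tcp_pos': array([ 0.16972886, -0.54902763,  0.40378615]), 'eef_rot': array([-89.99126399,   0.11663761, -72.82106706]), 'wrist_force': array([0.47748552, 0.97697588, 0.35365781]), 'ft_torque': array([-0.00764298,  0.00765579, -0.00100471]), 'finger_gap': 1.0003031250470624}
scene [[419.51608577   0.         270.77870892]
 [  0.         419.51608577 211.12473627]
 [  0.           0.           1.        ]] [[-0.73456267 -0.67852492 -0.0046488   0.50455148]
 [ 0.26806907 -0.29648848  0.91664254 -0.17651732]
 [-0.62334312  0.6720852   0.39968092 -0.85058652]
 [ 0.          0.          0.          1.        ]]
top [[478.98218768   0.         278.78115507]
 [  0.         478.98218768 208.34318692]
 [  0.           0.           1.        ]] [[-0.01458404 -0.99982888 -0.01138056  0.18040039]
 [ 0.985745   -0.01628468  0.16745627 -0.50457509]
 [-0.16761294 -0.00877614  0.98581382 -0.95300559]
 [ 0.          0.          0.          1.        ]]
```

View pics/scene0.png

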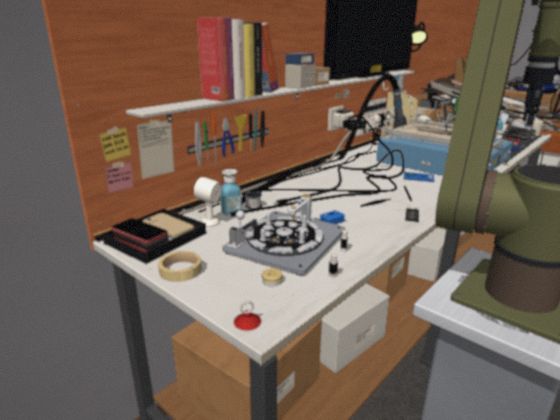

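View pics/top0.png

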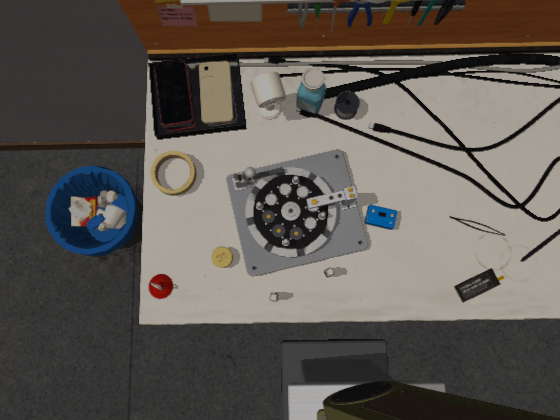

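The scene view shows the fixture mid-left on the bench. The top view has it at about (297,212) px, slightly turned, with the ball near (250,173). I'll enlarge it next.

```bash
cat > h.py <<'E'
import numpy as np,cv2
from bench import bot
def cam(n):
    c=bot.camera(n); return c["color"][:,:,::-1].copy(),c["intrinsics"],c.get("camera_from_world"),c
def proj(P,K,T):
    p=T[:3,:3]@np.asarray(P,float)+T[:3,3]; q=K@np.array([p[0],-p[1],-p[2]]); return q[:2]/q[2]
def ray(u,v,K,T):
    d=np.linalg.inv(K)@np.array([u,v,1.]); d=np.array([d[0],-d[1],-d[2]])
    R=T[:3,:3]; return -R.T@T[:3,3], R.T@d
def onz(u,v,z,K,T):
    o,d=ray(u,v,K,T); return o+d*(z-o[2])/d[2]
E
python3 - <<'E'
from h import *
im,K,T,_=cam("top")
c=im[140:285,220:405]; cv2.imwrite("pics/topz.png",cv2.resize(c,None,fx=4,fy=4,interpolation=cv2.INTER_CUBIC))
for n,(u,v,z) in dict(c=(291,211,.037),ball=(250,173,.087),tl=(228,183,.018),tr=(339,151,.018),br=(367,243,.018),bl=(251,274,.018)).items(): print(n,onz(u,v,z,K,T).round(4))
im,K,T,_=cam("scene")
c=im[180:280,210:360]; cv2.imwrite("pics/scz.png",cv2.resize(c,None,fx=5,fy=5,interpolation=cv2.INTER_CUBIC))
E
```

```text
c [0.5024 0.1471 0.037 ]
ball [0.5731 0.2291 0.087 ]
tl [0.5689 0.2815 0.018 ]
tr [0.6361 0.0399 0.018 ]
br [ 0.4346 -0.0118  0.018 ]
bl [0.3736 0.2328 0.018 ]
```

View pics/topz.png

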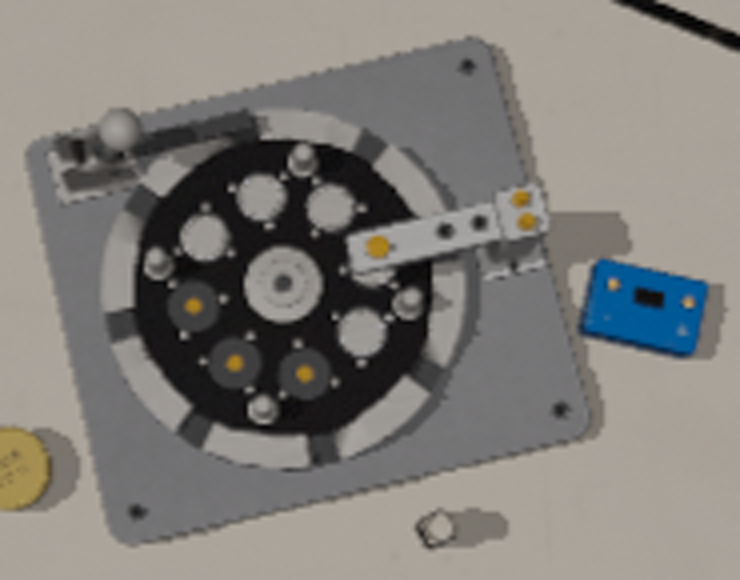

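View pics/scz.png

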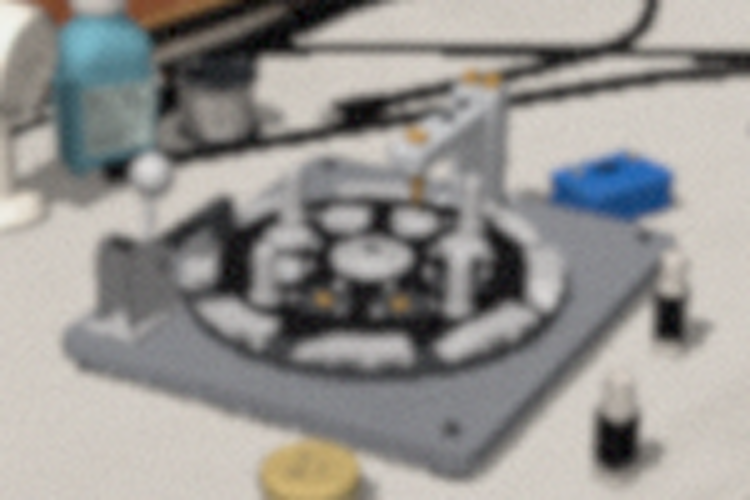

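The enlarged top view shows:
- The ball is at (120,130).
- The four post tops are at about (303,158), (158,262), (263,405) and (408,300).
- Cell 1 is at (361,332).
- The plate holes are at (467,67), (560,410) and (137,512).

The fixture's yaw looks like about +15°.

Run:
```python
from h import *
im,K,T,_=cam("top"); 
f=lambda p:((p[0]+.5)/4-.5+220,(p[1]+.5)/4-.5+140)
W=lambda p,z:onz(*f(p),z,K,T)
posts=[W(p,.063) for p in [(263,403),(408,299),(303,156),(158,260)]]
c=np.mean(posts,0); print("axis posts",c)
for p in posts: d=p-c; print(np.hypot(*d[:2]).round(4),np.degrees(np.arctan2(d[1],d[0])).round(1))
print("hub",W((283,283),.04))
h=[W(p,.018) for p in [(467,67),(560,410),(137,512)]]
print(h, np.degrees(np.arctan2(*(h[0]-h[1])[[1,0]])), np.degrees(np.arctan2(*(h[2]-h[1])[[1,0]]))-90)
b=W((120,130),.087); print("ball",b)
for y in [13,14,15,16]:
    a=np.radians(y); R=np.array([[np.cos(a),np.sin(a)],[-np.sin(a),np.cos(a)]])
    print(y,"ball fix",R@(b-c)[:2],"arm end",R@(W((372,247),.073)-c)[:2],"cell1",R@(W((361,330),.04)-c)[:2])
```

```text
axis posts [0.50159349 0.14878647 0.063     ]
0.0643 169.9
0.0644 -100.2
0.065 -10.2
0.0645 80.4
hub [0.50322911 0.14844508 0.04      ]
[array([0.62407244, 0.04601794, 0.018     ]), array([0.43671783, 0.00361115, 0.018     ]), array([0.38674278, 0.22669997, 0.018     ])] 12.753715233041063 12.626608662701344
ball [0.57496124 0.22984315 0.087     ]
13 ball fix [0.08972113 0.06247505] arm end [ 0.00337104 -0.04710399] cell1 [-0.03222738 -0.03397983]
14 ball fix [0.0907978  0.06089969] arm end [ 0.00254845 -0.04715565] cell1 [-0.0328155  -0.03341221]
15 ball fix [0.09184682 0.05930577] arm end [ 0.00172508 -0.04719295] cell1 [-0.03339362 -0.03283442]
16 ball fix [0.09286786 0.05769379] arm end [ 0.00090119 -0.04721587] cell1 [-0.03396158 -0.03224662]
```

{"api": "drive_tool", "payload": {"rows": [{"x": -20, "z": 35, "y": 0, "ry": 0.079, "claw": 1}, {"x": -20, "z": 35, "y": 0, "ry": 0.079, "claw": 1}, {"x": -20, "z": 35, "y": 0, "ry": 0.079, "claw": 1}, {"x": -20, "z": 35, "y": 0, "ry": 0.079, "claw": 1}, {"x": -20, "z": 35, "y": 0, "ry": 0.079, "claw": 1}, {"x": -20, "z": 35, "y": 0, "ry": 0.079, "claw": 1}, {"x": -20, "z": 35, "y": 0, "ry": 0.079, "claw": 1}, {"x": -20, "z": 35, "y": 0, "ry": 0.079, "claw": 1}, {"x": -20, "z": 35, "y": 0, "ry": 0.079, "claw": 1}, {"x": -20, "z": 35, "y": 0, "ry": 0.079, "claw": 1}, {"x": -20, "z": 35, "y": 0, "ry": 0.079, "claw": 1}, {"x": -20, "z": 35, "y": 0, "ry": 0.079, "claw": 1}, {"x": -20, "z": 35, "y": 0, "ry": 0.079, "claw": 1}, {"x": -20, "z": 35, "y": 0, "ry": 0.079, "claw": 1}]}}

```text
validation failed for argument at $.ro...
```

{"api": "drive_tool", "payload": {"rows": [{"x": -4.0, "y": 0.0, "z": 3.5, "rx": 0.0, "ry": 0.079, "rz": 0.0, "claw": 1.0}]}}

```text
clock: 0.33
tcp_pos: [0.1854, -0.5167, 0.4043]
eef_rot: [-90.1, -0.3, -77.6]
wrist_force: [1.6, -1.0, 0.4]
finger_gap: 0.883
```

```bash
python3 -c "
from bench import bot
s=bot.read_state();print(s['clock'],s['tcp_pos'],s['eef_rot'],s['finger_gap'])"
```

```text
0.3333 [ 0.18540918 -0.516678    0.40425471] [-90.13017883  -0.32029912 -77.58008358] 0.8834690240921987
```

{"api": "drive_tool", "payload": {"rows": [{"x": -2.2, "y": 0, "z": 3.4, "rx": 0, "ry": 0, "rz": 0, "claw": 1}, {"x": -4.4, "y": 0, "z": 6.8, "rx": 0, "ry": 0, "rz": 0, "claw": 1}, {"x": -6.6, "y": 0, "z": 10.2, "rx": 0, "ry": 0, "rz": 0, "claw": 1}, {"x": -8.8, "y": 0, "z": 13.6, "rx": 0, "ry": 0, "rz": 0, "claw": 1}, {"x": -11, "y": 0, "z": 17, "rx": 0, "ry": 0, "rz": 0, "claw": 1}, {"x": -13.2, "y": 0, "z": 20.4, "rx": 0, "ry": 0, "rz": 0, "claw": 1}, {"x": -15.4, "y": 0, "z": 23.8, "rx": 0, "ry": 0, "rz": 0, "claw": 1}, {"x": -17.6, "y": 0, "z": 27.2, "rx": 0, "ry": 0, "rz": 0, "claw": 1}, {"x": -20, "y": 0, "z": 31, "rx": 0, "ry": 0, "rz": 0, "claw": 1}, {"x": -20, "y": 0, "z": 31, "rx": 0, "ry": 0, "rz": 0, "claw": 1}]}}

```text
clock: 1.17
tcp_pos: [0.449, -0.2502, 0.4025]
eef_rot: [-89.9, -0.2, -77.3]
wrist_force: [0.2, 0.3, 0.9]
finger_gap: -0.001
```

{"api": "drive_tool", "payload": {"rows": [{"x": -3.3, "y": 0, "z": 1.9, "rx": 0, "ry": 0, "rz": 0, "claw": 1}, {"x": -6.6, "y": 0, "z": 3.8, "rx": 0, "ry": 0, "rz": 0, "claw": 1}, {"x": -10, "y": 0, "z": 5.7, "rx": 0, "ry": 0, "rz": 0, "claw": 1}, {"x": -13.3, "y": 0, "z": 7.6, "rx": 0, "ry": 0, "rz": 0, "claw": 1}, {"x": -16.6, "y": 0, "z": 9.5, "rx": 0, "ry": 0, "rz": 0, "claw": 1}, {"x": -20, "y": 0, "z": 11.4, "rx": 0, "ry": 0, "rz": 0, "claw": 1}, {"x": -23.3, "y": 0, "z": 13.3, "rx": 0, "ry": 0, "rz": 0, "claw": 1}, {"x": -26.6, "y": 0, "z": 15.2, "rx": 0, "ry": 0, "rz": 0, "claw": 1}, {"x": -30, "y": 0, "z": 17.1, "rx": 0, "ry": 0, "rz": 0, "claw": 1}, {"x": -33.3, "y": 1, "z": 19, "rx": 0, "ry": 0, "rz": 0, "claw": 1}, {"x": -36.6, "y": 2, "z": 21, "rx": 0, "ry": 0, "rz": 0, "claw": 1}, {"x": -39.7, "y": 4, "z": 22.7, "rx": 0, "ry": 0, "rz": 0, "claw": 1}, {"x": -39.7, "y": 4, "z": 22.7, "rx": 0, "ry": 0, "rz": 0, "claw": 1}, {"x": -39.7, "y": 4, "z": 22.7, "rx": 0, "ry": 0, "rz": 0, "claw": 1}]}}

```text
clock: 2.33
tcp_pos: [0.5828, 0.1883, 0.3594]
eef_rot: [-90.1, -0.2, -77.1]
wrist_force: [-0.2, -0.2, 0.3]
finger_gap: 0.001
```

```bash
cat >> h.py <<'E'
from scipy.spatial.transform import Rotation as Ro
F=np.array([.502,.1487]);YAW=12.7
def fix(p):
    a=np.radians(YAW);R=np.array([[np.cos(a),np.sin(a)],[-np.sin(a),np.cos(a)]]);return R@(np.asarray(p)[:2]-F)
def unfix(x,y,z):
    a=np.radians(YAW);R=np.array([[np.cos(a),-np.sin(a)],[np.sin(a),np.cos(a)]]);return np.array([*(F+R@[x,y]),z])
def wcam():
    s=bot.read_state(); R=Ro.from_euler('xyz',s['eef_rot'],degrees=True).as_matrix()
    c=bot.camera("wrist"); X=np.eye(4);X[:3,:3]=R;X[:3,3]=s['tcp_pos']
    return c["color"][:,:,::-1].copy(),c["intrinsics"],np.linalg.inv(X@c["hand_eye"]),s
def st():
    s=bot.read_state();p=s['tcp_pos'];print("t",round(s['clock'],2),"tcp",p.round(4),"fix",fix(p).round(4),"tip z",round(p[2]-.173,4),s['eef_rot'].round(2),"F",s['wrist_force'].round(1),s['finger_gap'].round(3))
def look(k):
    a,*_=cam("top");b,*_=cam("scene");w,K,T,s=wcam();st()
    cv2.imwrite(f"pics/t{k}.png",cv2.resize(a[140:285,220:405],None,fx=4,fy=4,interpolation=cv2.INTER_CUBIC))
    cv2.imwrite(f"pics/s{k}.png",cv2.resize(b[150:280,210:360],None,fx=4,fy=4,interpolation=cv2.INTER_CUBIC))
    cv2.imwrite(f"pics/w{k}.png",w); return w,K,T
E
python3 - <<'E'
from h import *
w,K,T=look(1)
print(proj(unfix(.088,.063,.087),K,T),proj(unfix(0,0,.04),K,T),proj(unfix(-.061,.0253,.063),K,T))
E
```

```text
Traceback (most recent call last):
  File "h.py", line 25, in look
    a,*_=cam("top");b,*_=cam("scene");w,K,T,s=wcam();st()
                                                     ~~^^
  File "h.py", line 23, in st
    s=bot.read_state();p=s['tcp_pos'];print("t",round(s['clock'],2),"tcp",p.round(4),"fix",fix(p).round(4),"tip z",round(p[2]-.173,4),s['eef_rot'].round(2),"F",s['wrist_force'].round(1),s['finger_gap'].round(3))
                                                                                                                                                                                          ^^^^^^^^^^^^^^^^^^^^^
AttributeError: 'float' object has no attribute 'round'
```

```bash
sed -i "s/,s\['finger_gap'\].round(3))/)/" h.py
python3 - <<'E'
from h import *
w,K,T=look(1)
print(proj(unfix(.088,.063,.087),K,T),proj(unfix(0,0,.04),K,T),proj(unfix(-.061,.0253,.063),K,T))
E
```

```text
t 2.63 tcp [0.583  0.1855 0.3624] fix [0.0871 0.0181] tip z 0.1894 [-89.83  -0.23 -77.37] F [ 0.1 -0.1 -0.3]
[215.07515701 205.54381034] [297.93057797 280.94754991] [270.31792456 353.5719224 ]
```

View pics/w1.png

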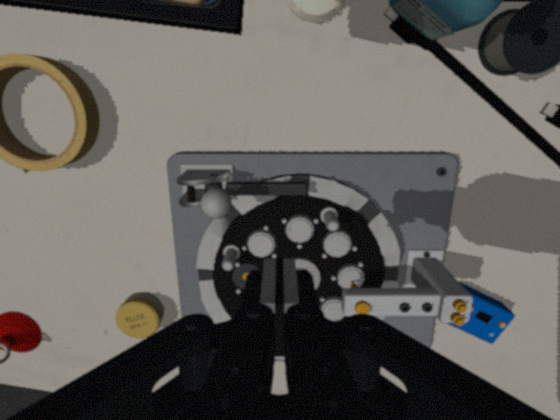

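View pics/t1.png

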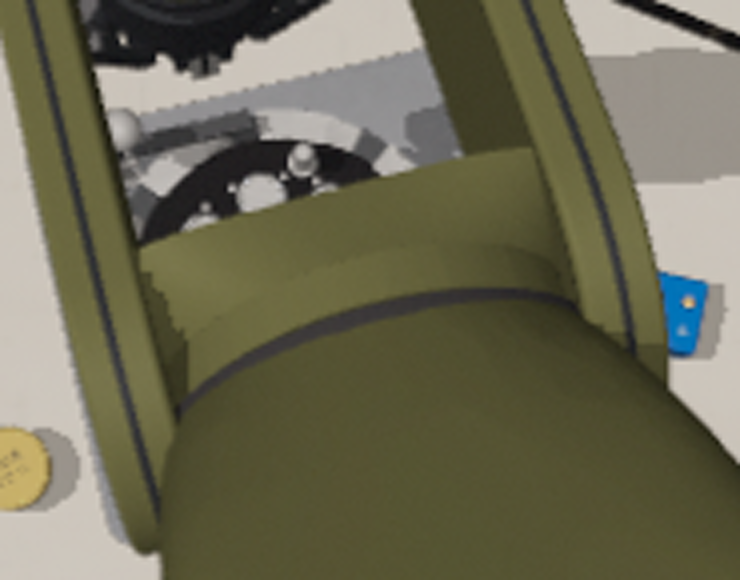

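View pics/s1.png

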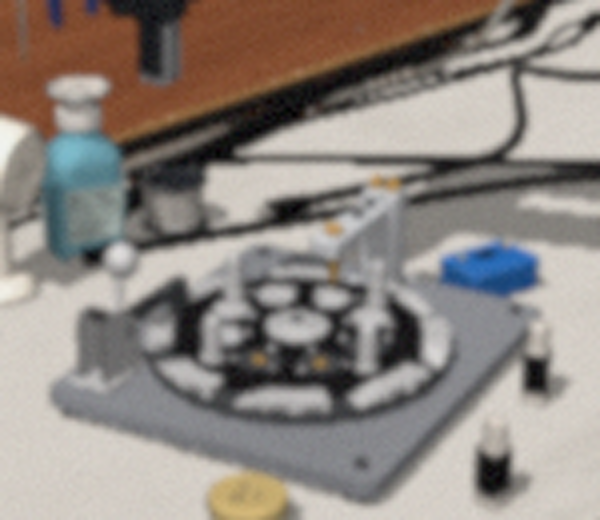

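The wrist view shows the ball at (216,204), against a prediction of (215,205.5). The closed fingertips span columns 262 to 299 near row 258. The fixture pose holds, so next I'll get the tip width.

Run:
```python
from h import *
c=bot.camera("wrist"); K=c["intrinsics"];H=np.linalg.inv(c["hand_eye"]); print(c["hand_eye"].round(3))
for x in (-.0145,-.01,0,.01,.0145):
  for z in (-.011,.011):
    print(x,z,proj([x,.173,z],K,H).round(1),proj([x,.155,z],K,H).round(1))
cv2.imwrite("pics/wt.png",cv2.resize(c["color"][235:375,190:370,::-1],None,fx=4,fy=4,interpolation=cv2.INTER_CUBIC))
for i in range(3): st()
```

```text
[[ 1.    -0.001  0.001 -0.   ]
 [ 0.001  0.313 -0.95   0.032]
 [ 0.     0.95   0.313  0.08 ]
 [ 0.     0.     0.     1.   ]]
-0.0145 -0.011 [247.7 299.4] [244.  324.3]
-0.0145 0.011 [246.3 255.4] [242.2 276.1]
-0.01 -0.011 [257.6 299.4] [255.  324.3]
-0.01 0.011 [256.7 255.4] [253.9 276.1]
0 -0.011 [279.7 299.4] [279.7 324.3]
0 0.011 [279.7 255.4] [279.7 276.2]
0.01 -0.011 [301.7 299.4] [304.3 324.3]
0.01 0.011 [302.7 255.5] [305.6 276.2]
0.0145 -0.011 [311.7 299.5] [315.4 324.4]
0.0145 0.011 [313.1 255.5] [317.2 276.2]
t 2.68 tcp [0.583  0.1856 0.3623] fix [0.0871 0.0182] tip z 0.1893 [-89.83  -0.22 -77.37] F [ 0.3 -0.2  0.8]
t 2.68 tcp [0.583  0.1856 0.3623] fix [0.0871 0.0182] tip z 0.1893 [-89.83  -0.22 -77.37] F [ 0.3 -0.2  0.8]
t 2.68 tcp [0.583  0.1856 0.3623] fix [0.0871 0.0182] tip z 0.1893 [-89.83  -0.22 -77.37] F [ 0.3 -0.2  0.8]
```

View pics/wt.png

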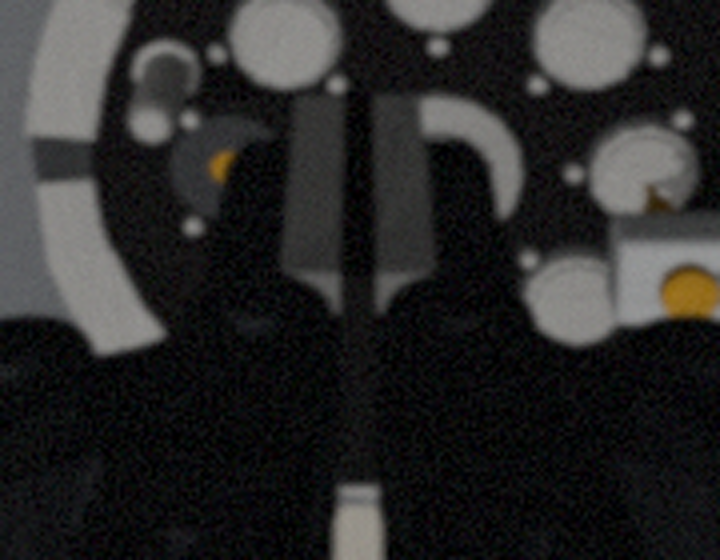

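The closed tip is about ±7.5 mm wide, with the black finger body up to about ±15 mm higher up. I'll descend on the -y side of the ball, level with it.

{"api": "drive_tool", "payload": {"rows": [{"x": 0, "y": 3, "z": 0, "rx": 0, "ry": 0, "rz": 0, "claw": 1}, {"x": 0, "y": 6, "z": 0, "rx": 0, "ry": 0, "rz": 0, "claw": 1}, {"x": 0, "y": 9, "z": 0, "rx": 0, "ry": 0, "rz": 0, "claw": 1}, {"x": 0, "y": 10.8, "z": 0.1, "rx": 0, "ry": 0, "rz": 0, "claw": 1}, {"x": 0, "y": 10.8, "z": 0.1, "rx": 0, "ry": 0, "rz": 0, "claw": 1}, {"x": 0, "y": 10.8, "z": 0.1, "rx": 0, "ry": 0, "rz": 0, "claw": 1}]}}

```text
clock: 3.18
tcp_pos: [0.5842, 0.1847, 0.254]
eef_rot: [-89.9, -0.2, -77.4]
wrist_force: [0.6, -0.1, 0.2]
finger_gap: -0.0
```

```bash
python3 -c "
from h import *
look(2)"
```

```text
t 3.33 tcp [0.5853 0.1854 0.2564] fix [0.0894 0.0175] tip z 0.0834 [-89.62  -0.22 -77.39] F [0.2 0.8 0.8]
```

View pics/w2.png

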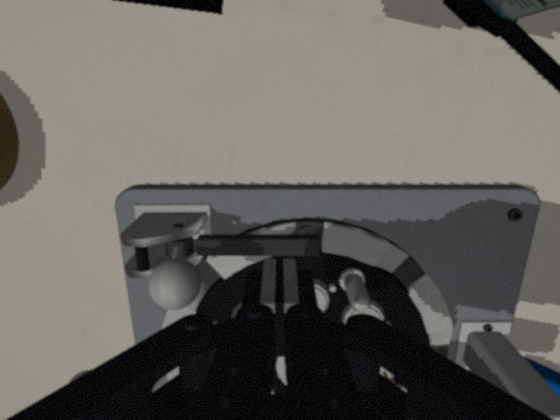

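View pics/s2.png

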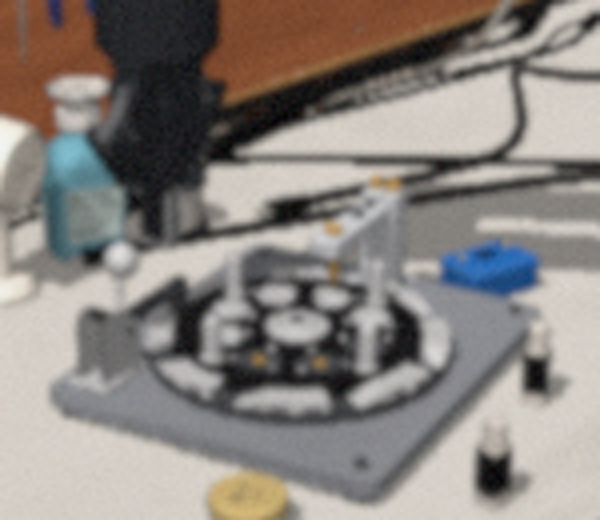

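{"api": "drive_tool", "payload": {"rows": [{"x": -0.8, "y": 0.2, "z": 0, "rx": 0, "ry": 0, "rz": 0, "claw": 1}, {"x": -1.6, "y": 0.3, "z": 0, "rx": 0, "ry": 0, "rz": 0, "claw": 1}, {"x": -2.1, "y": 0.3, "z": 0, "rx": 0, "ry": 0, "rz": 0, "claw": 1}, {"x": -2.5, "y": 0.3, "z": 0, "rx": 0, "ry": 0, "rz": 0, "claw": 1}, {"x": -2.9, "y": 0.3, "z": 0, "rx": 0, "ry": 0, "rz": 0, "claw": 1}, {"x": -3.3, "y": 0.3, "z": 0, "rx": 0, "ry": 0, "rz": 0, "claw": 1}, {"x": -3.7, "y": 0.3, "z": 0, "rx": 0, "ry": 0, "rz": 0, "claw": 1}, {"x": -3.7, "y": 0.3, "z": 0, "rx": 0, "ry": 0, "rz": 0, "claw": 1}]}}

```text
clock: 4.0
tcp_pos: [0.577, 0.2224, 0.2531]
eef_rot: [-89.6, -0.2, -77.4]
wrist_force: [-0.2, 0.0, 0.2]
finger_gap: 0.003
```

```bash
python3 -c "
from h import *
look(3)"
```

```text
t 4.15 tcp [0.5772 0.2215 0.2531] fix [0.0894 0.0545] tip z 0.0801 [-89.63  -0.23 -77.38] F [-0.  -0.5 -1. ]
```

View pics/w3.png

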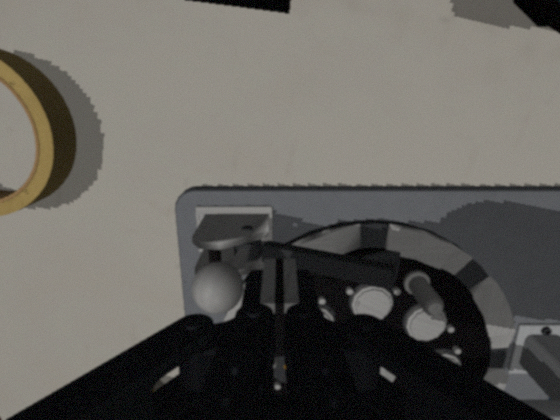

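View pics/s3.png

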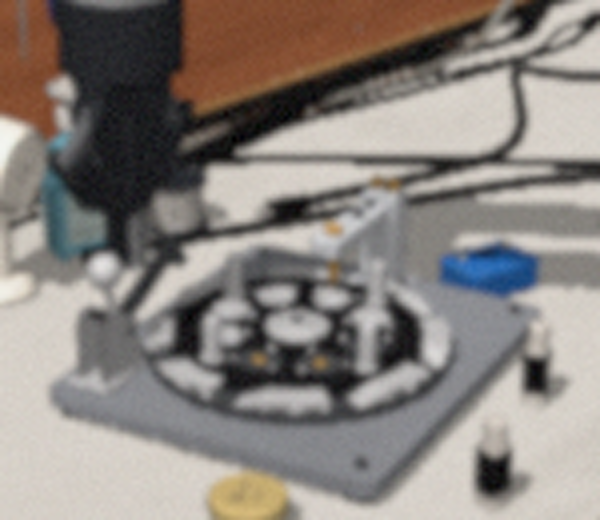

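The ball at (218,287) has moved with the finger (ball y about 80 mm) and the pawl arm has risen. I'll push about 10 mm more so it goes over centre.

{"api": "drive_tool", "payload": {"rows": [{"x": -0.3, "y": 0, "z": 0, "rx": 0, "ry": 0, "rz": 0, "claw": 1}, {"x": -0.6, "y": 0, "z": 0, "rx": 0, "ry": 0, "rz": 0, "claw": 1}, {"x": -0.9, "y": 0, "z": 0, "rx": 0, "ry": 0, "rz": 0, "claw": 1}, {"x": -0.9, "y": 0, "z": 0, "rx": 0, "ry": 0, "rz": 0, "claw": 1}, {"x": -0.9, "y": 0, "z": 0, "rx": 0, "ry": 0, "rz": 0, "claw": 1}, {"x": 0, "y": 0, "z": 0, "rx": 0, "ry": 0, "rz": 0, "claw": 1}, {"x": 1, "y": 0, "z": 0, "rx": 0, "ry": 0, "rz": 0, "claw": 1}, {"x": 1, "y": 0, "z": 0, "rx": 0, "ry": 0, "rz": 0, "claw": 1}]}}

```text
clock: 4.82
tcp_pos: [0.5798, 0.2097, 0.2531]
eef_rot: [-89.6, -0.3, -77.4]
wrist_force: [-1.1, -0.3, -1.3]
finger_gap: 0.004
```

```bash
python3 -c "
from h import *
look(4)"
```

```text
t 4.97 tcp [0.5796 0.2111 0.2532] fix [0.0894 0.0438] tip z 0.0802 [-89.63  -0.22 -77.45] F [0.6 0.1 1.5]
```

View pics/w4.png

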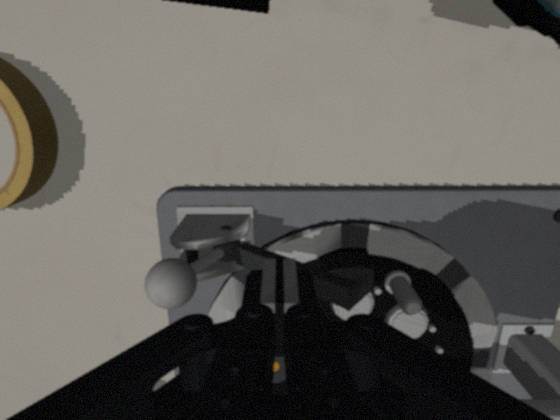

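View pics/s4.png

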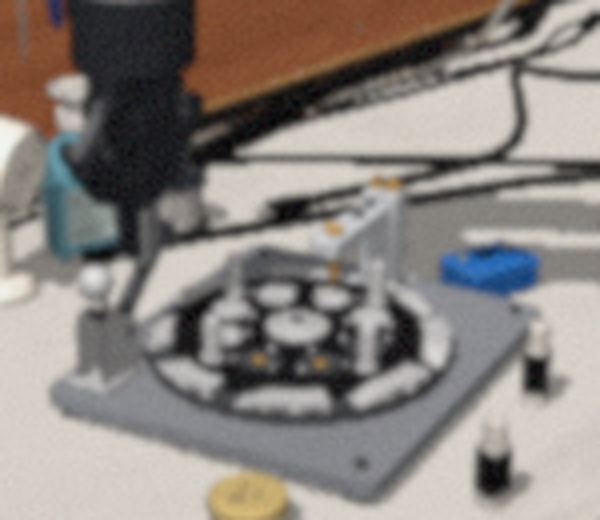

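The ball rests at (171,283), about 46 mm to the +y side of the finger, and the nose arm is raised, so the pawl is on its rest. Next I'll lift, go round to post 1's +y side, and check before pushing.

{"api": "drive_tool", "payload": {"rows": [{"x": 0, "y": -3.5, "z": 0, "rx": 0, "ry": 0, "rz": 0, "claw": 1}, {"x": 0, "y": -4.5, "z": -2, "rx": 0, "ry": 0, "rz": 0, "claw": 1}, {"x": -0.5, "y": -4.5, "z": -5.5, "rx": 0, "ry": 0, "rz": 0, "claw": 1}, {"x": -1, "y": -4.5, "z": -9, "rx": 0, "ry": 0, "rz": 0, "claw": 1}, {"x": -1.8, "y": -4.5, "z": -12.5, "rx": 0, "ry": 0, "rz": 0, "claw": 1}, {"x": -1.8, "y": -4.5, "z": -15.3, "rx": 0, "ry": 0, "rz": 0, "claw": 1}, {"x": -1.8, "y": -4.5, "z": -15.3, "rx": 0, "ry": 0, "rz": 0, "claw": 1}, {"x": -1.8, "y": -4.5, "z": -15.3, "rx": 0, "ry": 0, "rz": 0, "claw": 1}]}}

```text
clock: 5.63
tcp_pos: [0.4242, 0.1953, 0.2973]
eef_rot: [-89.7, -0.2, -77.4]
wrist_force: [0.7, -0.6, -0.7]
finger_gap: 0.002
```

```bash
python3 -c "
from h import *
w,K,T=look(5)
print(proj(unfix(-.061,.0253,.063),K,T))"
```

```text
t 5.78 tcp [0.4276 0.196  0.2977] fix [-0.0622  0.0625] tip z 0.1247 [-89.47  -0.2  -77.46] F [0.2 0.4 0.4]
[339.57267656 227.14970788]
```

View pics/w5.png

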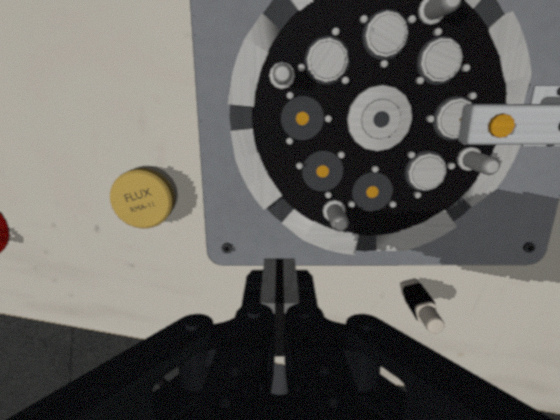

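View pics/t5.png

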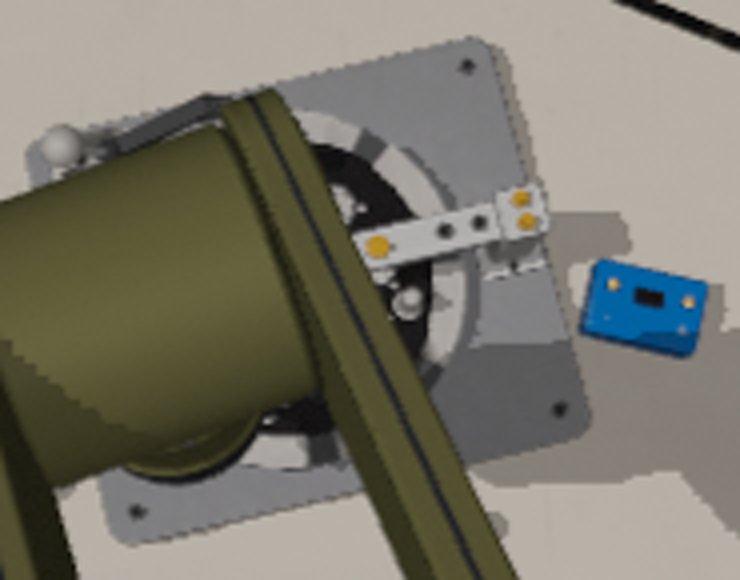

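View pics/s5.png

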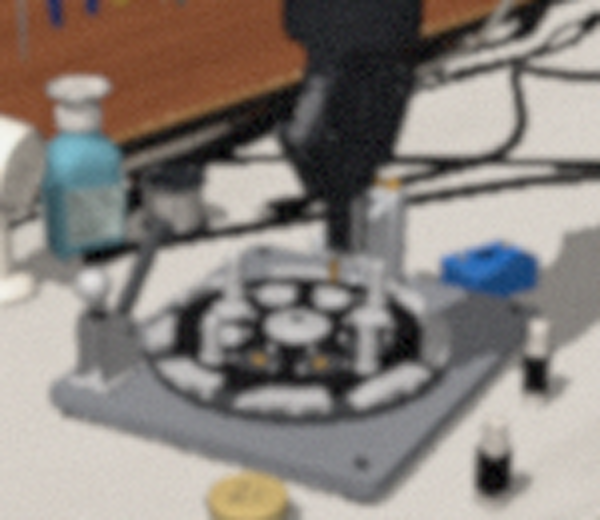

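The wrist view shows post 1's top at about (340,222), as predicted. The top view shows the pawl tipped back with its ball at (65,145). Now descending beside the post.

{"api": "drive_tool", "payload": {"rows": [{"x": 0, "y": 3, "z": 0, "rx": 0, "ry": 0, "rz": 0, "claw": 1}, {"x": 0, "y": 6, "z": 0, "rx": 0, "ry": 0, "rz": 0, "claw": 1}, {"x": 0, "y": 7.4, "z": 0, "rx": 0, "ry": 0, "rz": 0, "claw": 1}, {"x": 0, "y": 7.4, "z": 0, "rx": 0, "ry": 0, "rz": 0, "claw": 1}, {"x": 0, "y": 7.4, "z": 0, "rx": 0, "ry": 0, "rz": 0, "claw": 1}]}}

```text
clock: 6.2
tcp_pos: [0.4294, 0.196, 0.2229]
eef_rot: [-89.6, -0.2, -77.5]
wrist_force: [0.3, 1.2, 0.0]
finger_gap: -0.0
```

```bash
python3 -c "
from h import *
w,K,T=look(6)
print(proj(unfix(-.061,.0253,.063),K,T))"
```

```text
t 6.35 tcp [0.4295 0.1962 0.2246] fix [-0.0602  0.0623] tip z 0.0516 [-89.32  -0.18 -77.48] F [ 0.2 -0.4 -0.1]
[367.46901794 297.55043502]
```

View pics/w6.png

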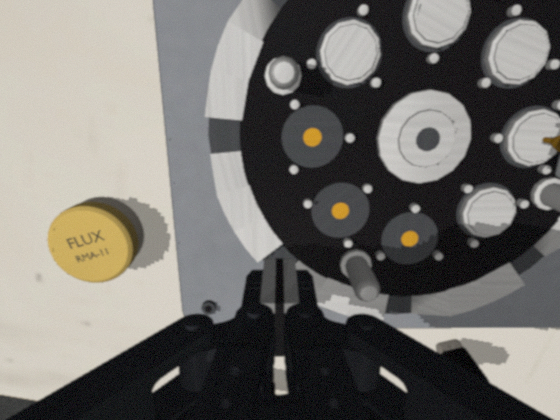

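View pics/s6.png

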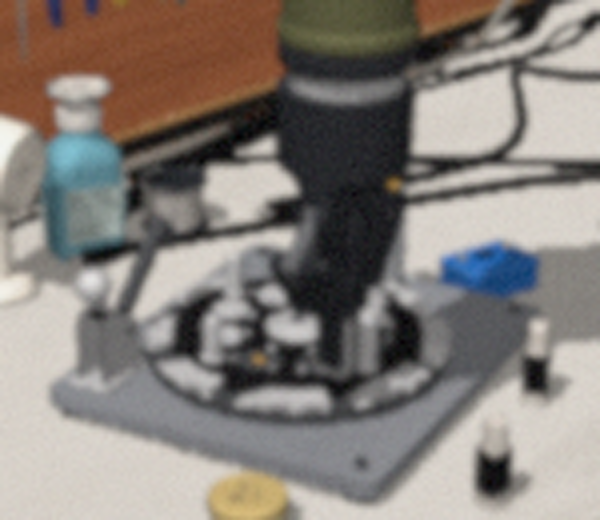

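{"api": "drive_tool", "payload": {"rows": [{"x": 0.6, "y": 0.1, "z": -0.3, "rx": 0, "ry": 0, "rz": 0, "claw": 1}, {"x": 1.2, "y": 0.1, "z": -0.3, "rx": 0, "ry": 0, "rz": 0, "claw": 1}, {"x": 1.6, "y": 0.1, "z": -0.3, "rx": 0, "ry": 0, "rz": 0, "claw": 1}, {"x": 2, "y": 0.1, "z": -0.3, "rx": 0, "ry": 0, "rz": 0, "claw": 1}, {"x": 2.4, "y": 0.1, "z": -0.3, "rx": 0, "ry": 0, "rz": 0, "claw": 1}, {"x": 2.8, "y": 0.1, "z": -0.3, "rx": 0, "ry": 0, "rz": 0, "claw": 1}, {"x": 3.2, "y": 0.1, "z": -0.3, "rx": 0, "ry": 0, "rz": 0, "claw": 1}, {"x": 3.6, "y": 0.1, "z": -0.3, "rx": 0, "ry": 0, "rz": 0, "claw": 1}, {"x": 4, "y": 0.1, "z": -0.3, "rx": 0, "ry": 0, "rz": 0, "claw": 1}, {"x": 4, "y": 0.1, "z": -0.3, "rx": 0, "ry": 0, "rz": 0, "claw": 1}]}}

```text
clock: 7.18
tcp_pos: [0.4357, 0.1559, 0.2237]
eef_rot: [-89.3, -0.2, -77.5]
wrist_force: [-0.4, -0.0, 1.0]
finger_gap: 0.001
```

```bash
python3 -c "
from h import *
w,K,T=look(7)"
```

```text
t 7.33 tcp [0.4358 0.1564 0.2238] fix [-0.0629  0.0221] tip z 0.0508 [-89.27  -0.19 -77.49] F [-0.2 -0.4  0.1]
```

View pics/w7.png

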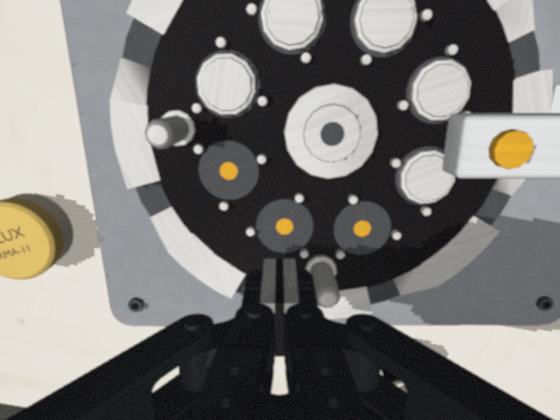

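```bash
cat >> h.py <<'E'
def dial(w,K,T,pts,z=.04,base=None):
    for u,v in pts:
        f=fix(onz(u,v,z,K,T)); a=np.degrees(np.arctan2(f[1],f[0])); print((u,v),f.round(4),"r",np.hypot(*f).round(4),"ang",a.round(1),"mod45",round(a%45,1))
E
python3 -c "
from h import *
w,K,T,_=wcam()
dial(w,K,T,[(291,15),(385,15),(441,88),(228,82),(427,176)]); dial(w,K,T,[(228,170),(284,226),(362,228)],.035); dial(w,K,T,[(325,284),(158,131)],.063);dial(w,K,T,[(332,132)],.04)"
```

```text
(291, 15) [0.0461 0.0169] r 0.0491 ang 20.1 mod45 20.1
(385, 15) [ 0.046  -0.0192] r 0.0499 ang -22.6 mod45 22.4
(441, 88) [ 0.0194 -0.0442] r 0.0482 ang -66.3 mod45 23.7
(228, 82) [0.0219 0.0421] r 0.0475 ang 62.5 mod45 17.5
(427, 176) [-0.0171 -0.0429] r 0.0462 ang -111.8 mod45 23.2
(228, 170) [-0.0152  0.0445] r 0.047 ang 108.9 mod45 18.9
(284, 226) [-0.0421  0.0194] r 0.0463 ang 155.3 mod45 20.3
(362, 228) [-0.0432 -0.0174] r 0.0466 ang -158.1 mod45 21.9
(325, 284) [-0.0568  0.0031] r 0.0569 ang 176.9 mod45 41.9
(158, 131) [0.0049 0.0648] r 0.065 ang 85.7 mod45 40.7
(332, 132) [ 0.0019 -0.0007] r 0.002 ang -19.2 mod45 25.8
```

The dial has turned about 21° so far, and the cell angles and post 1 agree. About 27 mm of push remains. I'll go 2.5 cm and check.

{"api": "drive_tool", "payload": {"rows": [{"x": 0.4, "y": 0, "z": 0, "rx": 0, "ry": 0, "rz": 0, "claw": 1}, {"x": 0.8, "y": 0, "z": 0, "rx": 0, "ry": 0, "rz": 0, "claw": 1}, {"x": 1.2, "y": 0, "z": 0, "rx": 0, "ry": 0, "rz": 0, "claw": 1}, {"x": 1.6, "y": 0, "z": 0, "rx": 0, "ry": 0, "rz": 0, "claw": 1}, {"x": 2.0, "y": 0, "z": 0, "rx": 0, "ry": 0, "rz": 0, "claw": 1}, {"x": 2.2, "y": 0, "z": 0, "rx": 0, "ry": 0, "rz": 0, "claw": 1}, {"x": 2.4, "y": 0, "z": 0, "rx": 0, "ry": 0, "rz": 0, "claw": 1}, {"x": 2.5, "y": 0, "z": 0, "rx": 0, "ry": 0, "rz": 0, "claw": 1}, {"x": 2.5, "y": 0, "z": 0, "rx": 0, "ry": 0, "rz": 0, "claw": 1}, {"x": 2.5, "y": 0, "z": 0, "rx": 0, "ry": 0, "rz": 0, "claw": 1}]}}

```text
clock: 8.22
tcp_pos: [0.441, 0.132, 0.2239]
eef_rot: [-89.3, -0.2, -77.5]
wrist_force: [-0.4, 0.2, 0.4]
finger_gap: 0.003
```

```bash
python3 -c "
from h import *
w,K,T=look(8)"
```

```text
t 8.37 tcp [0.4408 0.1321 0.2238] fix [-0.0633 -0.0028] tip z 0.0508 [-89.32  -0.2  -77.46] F [-0.7 -0.1  0.3]
```

View pics/w8.png

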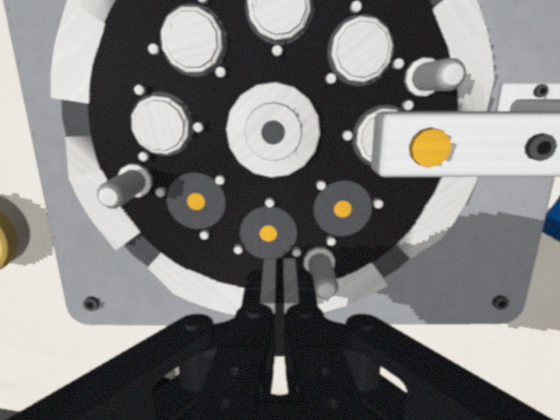

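```bash
cat >> h.py <<'E'
def hubang(K,T,cells,nests,posts,hub):
    h=onz(*hub,.042,K,T); out=[]
    for L,z,off in((cells,.04,0),(nests,.035,0),(posts,.063,22.5)):
        for u,v in L:
            d=onz(u,v,z,K,T)-h; a=np.degrees(np.arctan2(d[1],d[0]))-YAW-off; r=(a+22.5)%45-22.5
            out.append(r); print((u,v),np.hypot(*d[:2]).round(4),r.round(2))
    print("mean",np.mean(out))
E
python3 -c "
from h import *
w,K,T,_=wcam()
cv2.imwrite('pics/w8b.png',cv2.resize(w[0:300,60:460],None,fx=2,fy=2,interpolation=cv2.INTER_CUBIC))
g=cv2.cvtColor(w,cv2.COLOR_BGR2GRAY)
c=cv2.HoughCircles(cv2.GaussianBlur(g,(5,5),1),cv2.HOUGH_GRADIENT,1,30,param1=100,param2=20,minRadius=24,maxRadius=50);print(c[0].round(1))
m=cv2.inRange(cv2.cvtColor(w,cv2.COLOR_BGR2HSV),(10,150,120),(25,255,255));n,_,st_,ce=cv2.connectedComponentsWithStats(m)
print([(x.round(1),s[4]) for x,s in zip(ce,st_) if s[4]>50])
hubang(K,T,[(192,38),(278,8),(361,50),(160,124)],[(196,201),(268,233),(343,209)],[(109,192),(450,74),(325,283)],(273,131))"
```

```text
[[272.5 130.5  46.3]
 [161.5 123.5  30.7]
 [197.5 201.5  27.5]
 [362.5  45.5  29.9]
 [193.5  37.5  33.2]
 [278.5   7.5  30.8]
 [268.5 231.5  27.1]
 [343.5 208.5  28.6]
 [385.5 137.5  28.9]]
[(array([278.8, 209.8]), np.int32(233384)), (array([430.1, 147.1]), np.int32(1164)), (array([195.8, 201.2]), np.int32(225)), (array([342.2, 208.6]), np.int32(220)), (array([267.9, 233.1]), np.int32(207))]
(192, 38) 0.0473 -3.62
(278, 8) 0.046 -2.78
(361, 50) 0.0467 -3.27
(160, 124) 0.0472 -3.4
(196, 201) 0.0481 -2.9
(268, 233) 0.0483 -3.36
(343, 209) 0.0485 -3.61
(109, 192) 0.0646 -4.28
(450, 74) 0.0643 -3.35
(325, 283) 0.0626 -2.85
mean -3.340385018380558
```

View pics/w8b.png

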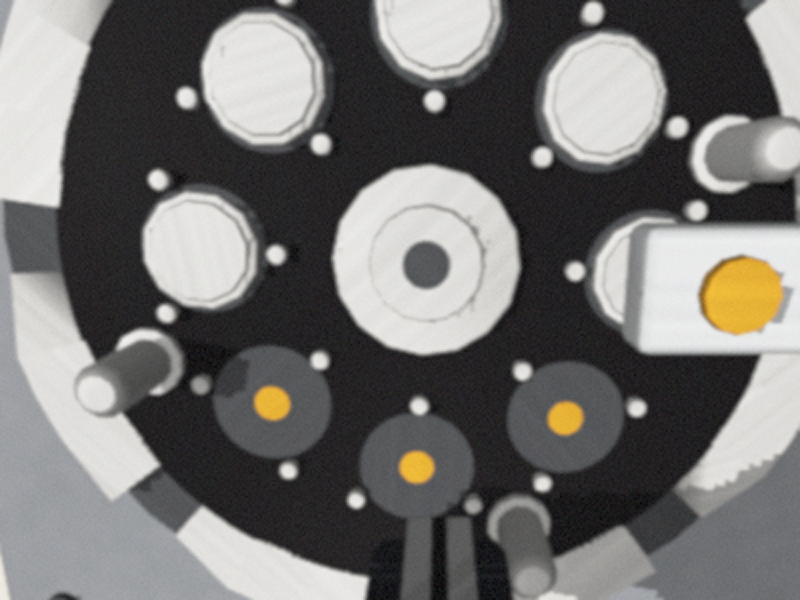

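{"api": "drive_tool", "payload": {"rows": [{"x": 0.2, "y": 0, "z": 0, "rx": 0, "ry": 0, "rz": 0, "claw": 1}, {"x": 0.35, "y": 0, "z": 0, "rx": 0, "ry": 0, "rz": 0, "claw": 1}, {"x": 0.35, "y": 0, "z": 0, "rx": 0, "ry": 0, "rz": 0, "claw": 1}, {"x": 0.35, "y": 0, "z": 0, "rx": 0, "ry": 0, "rz": 0, "claw": 1}]}}

```text
clock: 8.75
tcp_pos: [0.4417, 0.1286, 0.2238]
eef_rot: [-89.3, -0.2, -77.5]
wrist_force: [-0.1, 0.3, 0.2]
finger_gap: 0.001
```

```bash
python3 -c "
from h import *
w,K,T=look(9)
g=cv2.cvtColor(w,cv2.COLOR_BGR2GRAY)
c=cv2.HoughCircles(cv2.GaussianBlur(g,(5,5),1),cv2.HOUGH_GRADIENT,1,30,param1=100,param2=20,minRadius=24,maxRadius=50);print(c[0].round(1))
m=cv2.inRange(cv2.cvtColor(w,cv2.COLOR_BGR2HSV),(10,150,120),(25,255,255));n,_,st_,ce=cv2.connectedComponentsWithStats(m)
print([(x.round(1),s[4]) for x,s in zip(ce,st_) if s[4]>50])
"
```

```text
t 8.9 tcp [0.4415 0.1286 0.2238] fix [-0.0634 -0.0063] tip z 0.0508 [-89.33  -0.2  -77.46] F [0.8 1.2 0.6]
[[263.5 128.5  46.3]
 [340.5 203.5  27.4]
 [348.5  45.5  30.8]
 [190.5 203.5  27.9]
 [265.5 233.5  28.2]
 [380.5 132.5  31.4]
 [182.5  40.5  35.5]
 [152.5 132.5  27.3]
 [263.5  10.5  28.6]
 [361.5 345.5  31.6]]
[(array([278.8, 209.8]), np.int32(233394)), (array([418.4, 147. ]), np.int32(1160)), (array([192. , 204.8]), np.int32(223)), (array([338.8, 205. ]), np.int32(221)), (array([265.8, 233.1]), np.int32(202))]
```

View pics/w9.png

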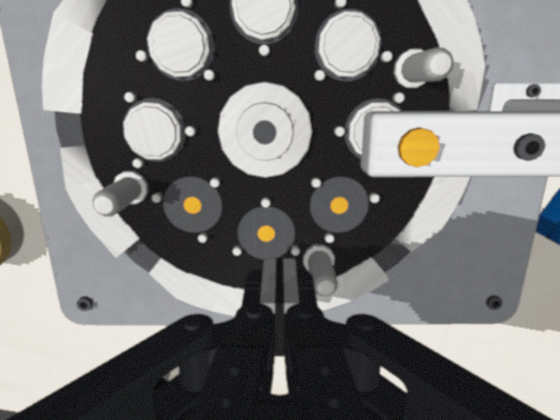

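```bash
python3 -c "
from h import *
w,K,T,_=wcam()
hubang(K,T,[(178,44),(263,10),(348.5,45),(153,131)],[(192,204.8),(265.8,233),(338.8,205)],[(104,203),(438,63),(324,283)],(264.5,130.5))
a=onz(85,303,.018,K,T);b=onz(494,302,.018,K,T);d=a-b;print('plate yaw',np.degrees(np.arctan2(-d[0],d[1])),np.hypot(*d[:2]))
w1=cv2.imread('pics/t1.png')"
```

```text
(178, 44) 0.0471 0.2
(263, 10) 0.045 -0.03
(348.5, 45) 0.0467 -0.57
(153, 131) 0.0468 0.34
(192, 204.8) 0.0484 0.11
(265.8, 233) 0.0484 -0.42
(338.8, 205) 0.0482 -0.93
(104, 203) 0.0652 -0.23
(438, 63) 0.0645 -0.29
(324, 283) 0.0639 -0.29
mean -0.21021813140109344
plate yaw 12.61996052165675 0.22862729966254552
```

The dial reads -0.2° from the one-station position, within the ±2.6° of play. Next I'll back off, lift, and go round to the ball's +y side.

{"api": "drive_tool", "payload": {"rows": [{"x": -0.8, "y": 0, "z": 0, "rx": 0, "ry": 0, "rz": 0, "claw": 1}, {"x": -1.6, "y": -1, "z": 0, "rx": 0, "ry": 0, "rz": 0, "claw": 1}, {"x": -1.6, "y": -4.5, "z": 0, "rx": 0, "ry": 0, "rz": 0, "claw": 1}, {"x": -1.6, "y": -7.7, "z": 0, "rx": 0, "ry": 0, "rz": 0, "claw": 1}, {"x": -4.2, "y": -7.7, "z": 3, "rx": 0, "ry": 0, "rz": 0, "claw": 1}, {"x": -6.8, "y": -7.7, "z": 6, "rx": 0, "ry": 0, "rz": 0, "claw": 1}, {"x": -9.4, "y": -7.7, "z": 9, "rx": 0, "ry": 0, "rz": 0, "claw": 1}, {"x": -12, "y": -7.7, "z": 12, "rx": 0, "ry": 0, "rz": 0, "claw": 1}, {"x": -14.4, "y": -7.7, "z": 15.1, "rx": 0, "ry": 0, "rz": 0, "claw": 1}, {"x": -14.4, "y": -7.7, "z": 15.1, "rx": 0, "ry": 0, "rz": 0, "claw": 1}, {"x": -14.4, "y": -7.7, "z": 15.1, "rx": 0, "ry": 0, "rz": 0, "claw": 1}]}}

```text
clock: 9.87
tcp_pos: [0.5574, 0.3043, 0.3013]
eef_rot: [-89.3, -0.2, -77.3]
wrist_force: [0.7, 0.3, -0.2]
finger_gap: 0.003
```

```bash
python3 -c "
from h import *
w,K,T=look(10)
print(proj(unfix(.088,.094,.082),K,T))"
```

```text
t 10.02 tcp [0.5554 0.3014 0.3014] fix [0.0857 0.1373] tip z 0.1284 [-89.49  -0.25 -77.45] F [-0.   0.4 -0.1]
[355.18810998 236.34539267]
```

View pics/w10.png

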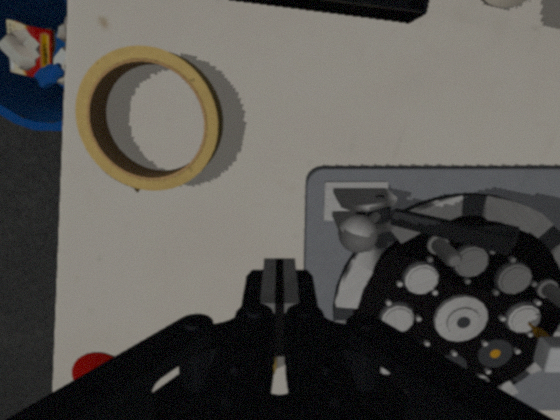

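View pics/s10.png

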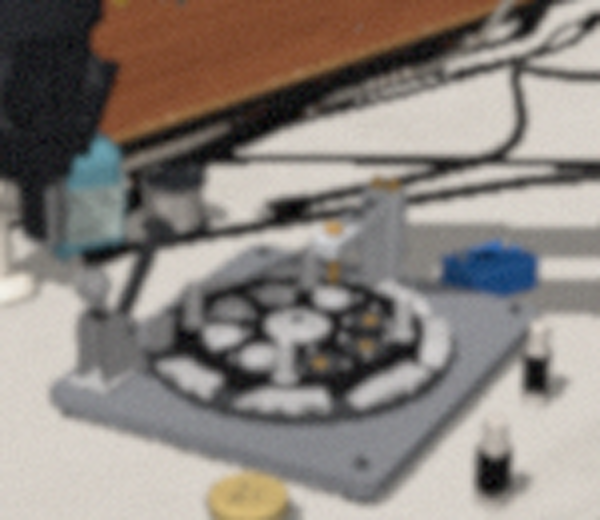

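View pics/t10.png

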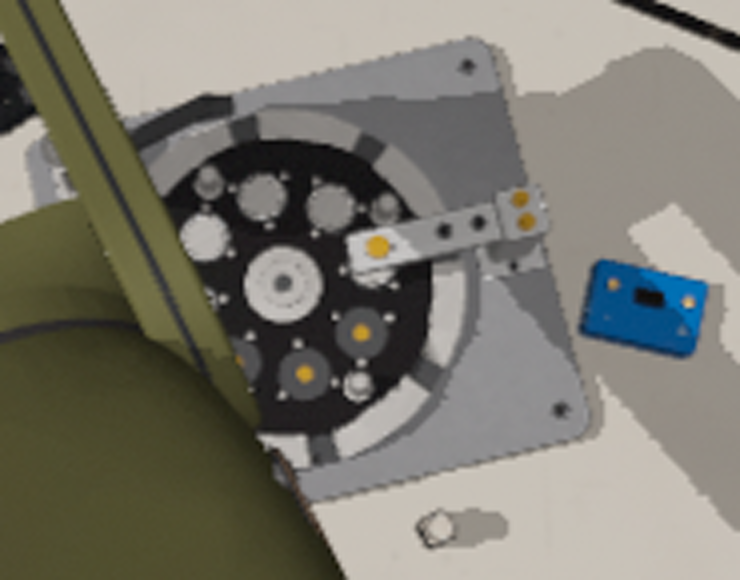

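The dial pattern matches a one-station step back, and the ball is at (358,232) as predicted. Now I'll descend and push the ball toward -y past its balance point.

{"api": "drive_tool", "payload": {"rows": [{"x": 0, "y": 2.5, "z": 0.2, "rx": 0, "ry": 0, "rz": 0, "claw": 1}, {"x": 0, "y": 5, "z": 0.2, "rx": 0, "ry": 0, "rz": 0, "claw": 1}, {"x": 0, "y": 5.1, "z": 0.2, "rx": 0, "ry": 0, "rz": 0, "claw": 1}, {"x": 0.6, "y": 5.1, "z": 0.2, "rx": 0, "ry": 0, "rz": 0, "claw": 1}, {"x": 1.2, "y": 5.1, "z": 0.2, "rx": 0, "ry": 0, "rz": 0, "claw": 1}, {"x": 1.6, "y": 5.1, "z": 0.2, "rx": 0, "ry": 0, "rz": 0, "claw": 1}, {"x": 2.0, "y": 5.1, "z": 0.2, "rx": 0, "ry": 0, "rz": 0, "claw": 1}, {"x": 2.3, "y": 5.1, "z": 0.2, "rx": 0, "ry": 0, "rz": 0, "claw": 1}, {"x": 2.6, "y": 5.1, "z": 0.2, "rx": 0, "ry": 0, "rz": 0, "claw": 1}, {"x": 2.9, "y": 5.1, "z": 0.2, "rx": 0, "ry": 0, "rz": 0, "claw": 1}, {"x": 3.2, "y": 5.1, "z": 0.2, "rx": 0, "ry": 0, "rz": 0, "claw": 1}, {"x": 3.2, "y": 5.1, "z": 0.2, "rx": 0, "ry": 0, "rz": 0, "claw": 1}]}}

```text
clock: 11.02
tcp_pos: [0.5647, 0.2732, 0.2551]
eef_rot: [-89.2, 0.2, -77.6]
wrist_force: [-8.4, 9.3, 18.9]
finger_gap: -0.002
```

```bash
python3 -c "
from h import *
w,K,T=look(11)
print(proj(unfix(.088,.063,.087),K,T))"
```

```text
t 11.17 tcp [0.5646 0.2734 0.2551] fix [0.0885 0.1079] tip z 0.0821 [-89.2    0.15 -77.52] F [-7.4  8.9 19.6]
[384.4460158  289.35314039]
```

View pics/w11.png

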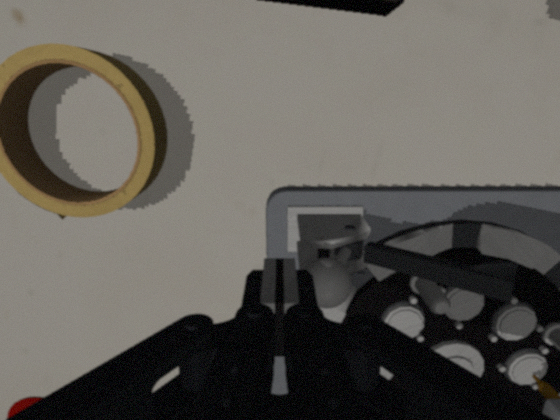

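View pics/s11.png

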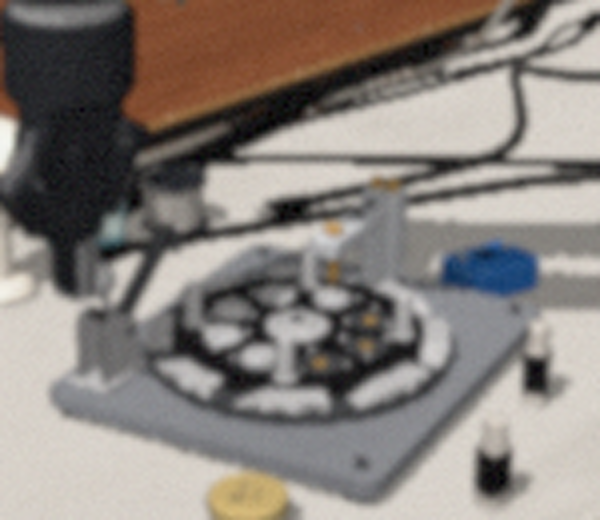

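The wrist force is 20 N upward. The tip met the lowered ball above its centre and is wedging it down, while the pawl is still up. I'll back straight out, then come in lower.

{"api": "drive_tool", "payload": {"rows": [{"x": -0.5, "y": -0.1, "z": 0, "rx": 0, "ry": 0, "rz": 0, "claw": 1}, {"x": -1.2, "y": -0.1, "z": 0, "rx": 0, "ry": 0, "rz": 0, "claw": 1}, {"x": -2, "y": 0, "z": 0, "rx": 0, "ry": 0, "rz": 0, "claw": 1}, {"x": -3, "y": 0.5, "z": 0, "rx": 0, "ry": 0, "rz": 0, "claw": 1}, {"x": -3, "y": 1.3, "z": 0, "rx": 0, "ry": 0, "rz": 0, "claw": 1}, {"x": -3, "y": 1.3, "z": 0, "rx": 0, "ry": 0, "rz": 0, "claw": 1}, {"x": -3, "y": 1.3, "z": 0, "rx": 0, "ry": 0, "rz": 0, "claw": 1}]}}

```text
clock: 11.75
tcp_pos: [0.5577, 0.3025, 0.2403]
eef_rot: [-89.4, 0.1, -77.5]
wrist_force: [0.7, -0.2, 0.5]
finger_gap: -0.001
```

```bash
python3 -c "
from h import *
w,K,T=look(12)
print(proj(unfix(.088,.094,.082),K,T))"
```

```text
t 11.9 tcp [0.5584 0.3024 0.2417] fix [0.0888 0.1376] tip z 0.0687 [-89.23   0.14 -77.54] F [ 0.9 -0.1 -0.3]
[387.0201424  300.37765825]
```

View pics/w12.png

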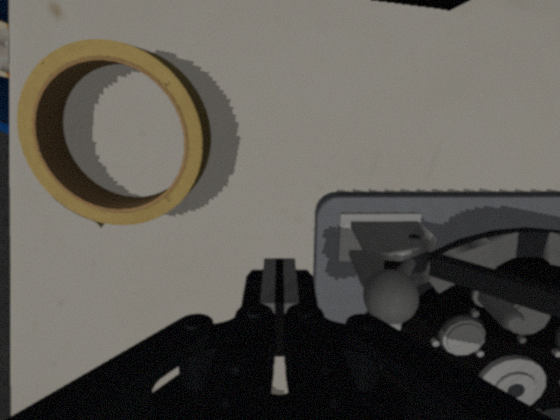

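View pics/s12.png

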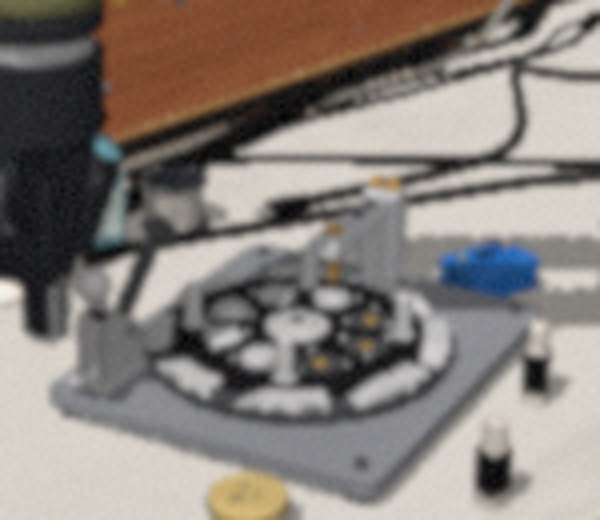

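The ball is intact on its rest at (391,297). With the tip at about 71 mm, clear of the 64 mm cheeks, I'll push in small steps and check the force.

{"api": "drive_tool", "payload": {"rows": [{"x": 0.6, "y": -0.2, "z": 0, "rx": 0, "ry": 0, "rz": 0, "claw": 1}, {"x": 1.2, "y": -0.2, "z": 0, "rx": 0, "ry": 0, "rz": 0, "claw": 1}, {"x": 1.6, "y": -0.2, "z": 0, "rx": 0, "ry": 0, "rz": 0, "claw": 1}, {"x": 1.9, "y": -0.2, "z": 0, "rx": 0, "ry": 0, "rz": 0, "claw": 1}, {"x": 2.2, "y": -0.2, "z": 0, "rx": 0, "ry": 0, "rz": 0, "claw": 1}, {"x": 2.2, "y": -0.2, "z": 0, "rx": 0, "ry": 0, "rz": 0, "claw": 1}]}}

```text
clock: 12.4
tcp_pos: [0.5634, 0.2802, 0.2439]
eef_rot: [-89.2, 0.1, -77.6]
wrist_force: [0.3, 0.5, 0.5]
finger_gap: -0.003
```

```bash
python3 -c "
from h import *
w,K,T=look(13)"
```

```text
t 12.55 tcp [0.5631 0.2809 0.2437] fix [0.0887 0.1155] tip z 0.0707 [-89.23   0.14 -77.55] F [ 0.7 -0.3  0.5]
```

View pics/w13.png

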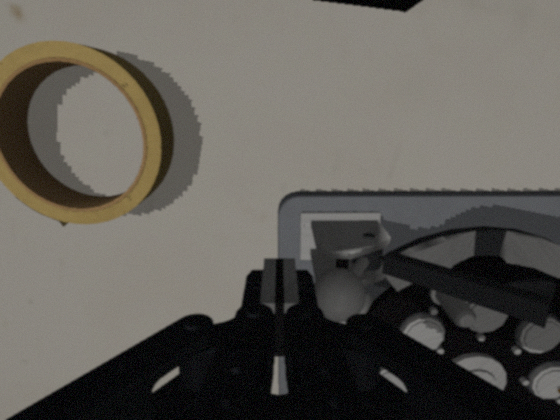

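There is no force and the ball is moving with the finger (ball y about 89 mm). Continuing past the balance point.

{"api": "drive_tool", "payload": {"rows": [{"x": 0.3, "y": 0, "z": 0, "rx": 0, "ry": 0, "rz": 0, "claw": 1}, {"x": 0.6, "y": 0, "z": 0, "rx": 0, "ry": 0, "rz": 0, "claw": 1}, {"x": 0.9, "y": 0, "z": 0, "rx": 0, "ry": 0, "rz": 0, "claw": 1}, {"x": 1.2, "y": 0, "z": 0, "rx": 0, "ry": 0, "rz": 0, "claw": 1}, {"x": 1.2, "y": 0, "z": 0, "rx": 0, "ry": 0, "rz": 0, "claw": 1}, {"x": 1.2, "y": 0, "z": 0, "rx": 0, "ry": 0, "rz": 0, "claw": 1}]}}

```text
clock: 13.05
tcp_pos: [0.5658, 0.2688, 0.2436]
eef_rot: [-89.2, 0.1, -77.6]
wrist_force: [0.4, 0.6, 0.6]
finger_gap: 0.003
```

```bash
python3 -c "
from h import *
w,K,T=look(14)
print(proj(unfix(.088,.063,.087),K,T))"
```

```text
t 13.2 tcp [0.5657 0.2692 0.2436] fix [0.0887 0.1035] tip z 0.0706 [-89.24   0.14 -77.56] F [-0.   0.1  0.1]
[381.2161458  304.29001487]
```

View pics/w14.png

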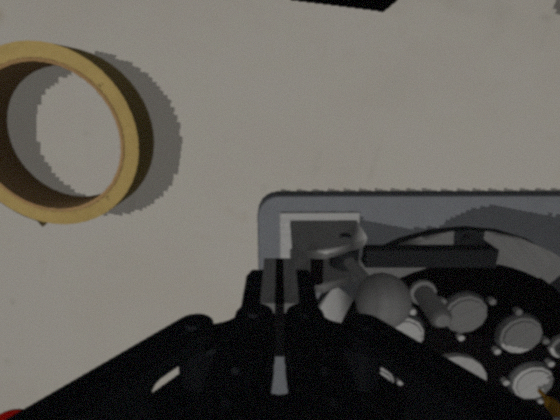

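View pics/s14.png

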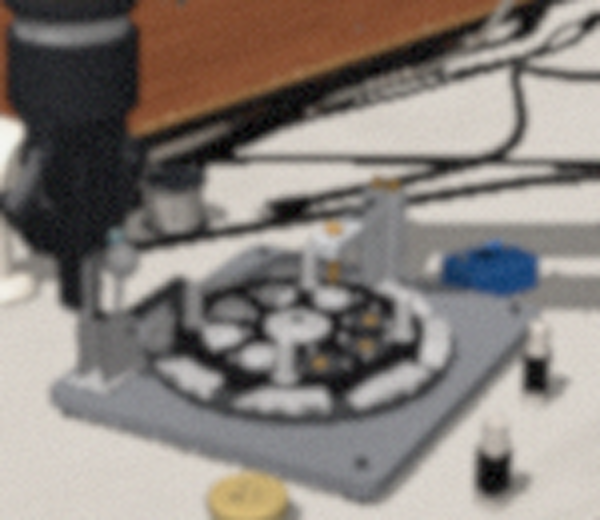

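The pawl has dropped: the ball is at (383,302) against (381,304) for fully seated, and the arm is level. I'll retreat and return to the first viewing pose for a like-for-like check.

{"api": "drive_tool", "payload": {"rows": [{"x": -1, "y": 0, "z": 0, "rx": 0, "ry": 0, "rz": 0, "claw": 1}, {"x": -2, "y": -1, "z": 0, "rx": 0, "ry": 0, "rz": 0, "claw": 1}, {"x": -2, "y": -5, "z": 0, "rx": 0, "ry": 0, "rz": 0, "claw": 1}, {"x": -2, "y": -9, "z": 0, "rx": 0, "ry": 0, "rz": 0, "claw": 1}, {"x": 0, "y": -11.9, "z": 0, "rx": 0, "ry": 0, "rz": 0, "claw": 1}, {"x": 4, "y": -11.9, "z": 0, "rx": 0, "ry": 0, "rz": 0, "claw": 1}, {"x": 8.5, "y": -11.9, "z": -0.1, "rx": 0, "ry": 0, "rz": 0, "claw": 1}, {"x": 8.5, "y": -11.9, "z": -0.1, "rx": 0, "ry": 0, "rz": 0, "claw": 1}, {"x": 8.5, "y": -11.9, "z": -0.1, "rx": 0, "ry": 0, "rz": 0, "claw": 1}, {"x": 8.5, "y": -11.9, "z": -0.1, "rx": 0, "ry": 0, "rz": 0, "claw": 1}]}}

```text
clock: 14.03
tcp_pos: [0.5814, 0.186, 0.3629]
eef_rot: [-89.2, 0.2, -77.6]
wrist_force: [0.7, 0.2, 0.2]
finger_gap: -0.007
```

```bash
python3 -c "
from h import *
w,K,T=look(15)
for p in [(.088,.063,.087),(.088,.072-.042*np.sin(.116),.046+.042*np.cos(.116))]: print(proj(unfix(*p),K,T))"
```

```text
t 14.18 tcp [0.5812 0.1869 0.3623] fix [0.0857 0.0198] tip z 0.1893 [-89.25   0.18 -77.46] F [0.4 0.7 0.3]
[220.51450697 207.45685833]
[214.56494723 207.77193876]
```

View pics/w15.png

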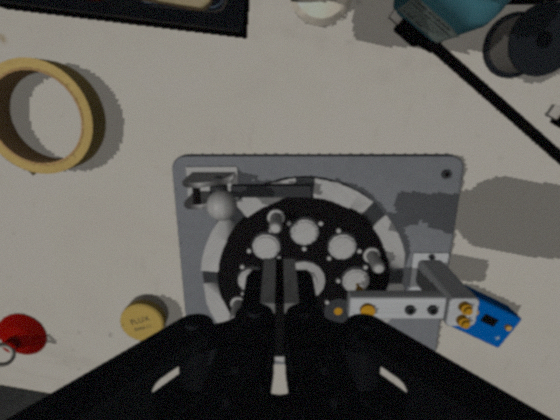

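View pics/s15.png

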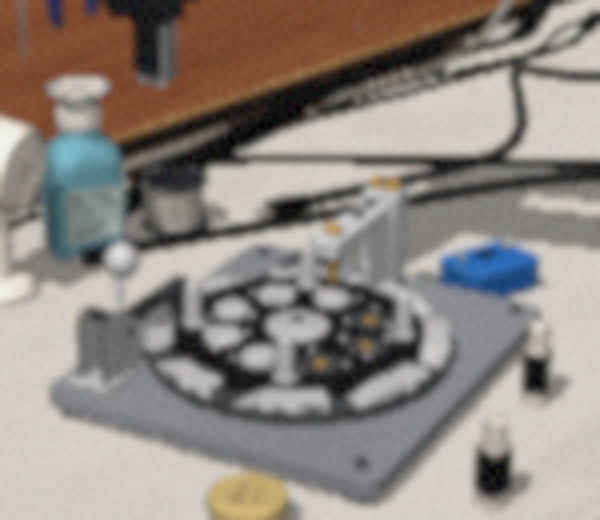

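View pics/t15.png

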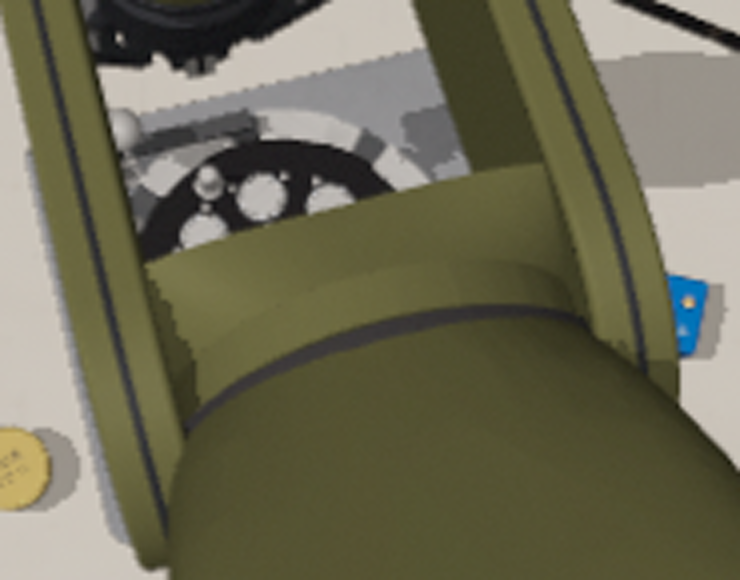

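The wrist ball is at (220,205): predicted (220.5,207) if seated, (214.5,208) if on a tooth. In the scene view the ball is at (120,258), the same as at the start. One numeric comparison against the start frame:

```bash
python3 -c "
from h import *
a=cv2.imread('pics/s1.png',0);o=cv2.imread('pics/s4.png',0)
f=[cv2.imread(f'pics/s{k}.png',0) for k in (15,3)]
t=a[238:280,102:140]
for b in f:
    r=cv2.matchTemplate(b[225:300,80:160],t,cv2.TM_CCOEFF_NORMED);_,m,_,l=cv2.minMaxLoc(r);print(m,(l[0]+80-102)/4,(l[1]+225-238)/4,'px shift')
K=cam('scene');
for t in (0,.035,.1): print(t,proj(unfix(.088,.072-.042*np.sin(.216-t),.046+.042*np.cos(.216-t)),K[1],K[2]))
a=cv2.imread('pics/t1.png',0);b=cv2.imread('pics/t15.png',0)
t=a[110:160,150:262];r=cv2.matchTemplate(b[95:175,140:275],t,cv2.TM_CCOEFF_NORMED);_,m,_,l=cv2.minMaxLoc(r);print('top arm',m,(l[0]-10)/4,(l[1]-15)/4)
"
```

```text
0.998146653175354 0.0 0.0 px shift
0.9351190328598022 -4.25 2.75 px shift
0 [240.64755641 215.61955889]
0.035 [240.31260692 215.72237062]
0.1 [239.68489669 215.96806475]
top arm 0.9855935573577881 0.25 0.0
```

Ball shift against the start is 0.0 px, where a nose on a tooth would give about 1 px. The pawl is seated, so I'm handing in.

```bash
python3 -c "
from bench import bot
print(bot.finish_job())"
```

```text
the job is handed in; nothing more can be done
None
```

I tipped the pawl onto its rest, pushed the dial back one station by post 1, tipped the pawl back in, and handed the job in at about 14 s. No verdict is reported.

**Last checks**
- **Dial:** it measured about 0.2° from the exact one-station position, with the pawl still up. The play is ±2.6°.
- **Pawl:** the ball in the scene picture lies 0.0 px from where it was at the start. A nose resting on a tooth would shift it about 1 px.
- **Cells:** the four cells clear of the probe arm looked in their nests. Cell 1 was partly hidden by the arm, so I judged its place under the probe from the dial angle.
- **Surroundings and arm:** the neighbours looked undisturbed in the pictures, though I did not measure them. The arm stood clear of everything.

**What went wrong:** on my first try at tipping the pawl back, the fingertip came in too high and wedged against the ball. The wrist force reached about 23 N, still under the 30 N limit in the two readings I took. I backed off and repeated it about 1 cm lower, with no noticeable force.

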